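# Stack the meal tins and hold the probe thermometer in the port

## Robot

A 7-joint arm with a two-finger parallel gripper is mounted at the origin on the work surface. World frame = base frame: x ahead of the robot, y to its left, z up, the work surface at z = 0. Lengths are in m, angles in rad, forces in N, time in s.
With the tool pointing down it reaches from about 0.425 to 0.825 m from the base axis. Payload 3.6 kg.
Tool frame: the origin (TCP) lies at the very end of the fingers, on their centre line; the grasp point (between the pads) lies 19 mm behind it; z points along the fingers, y is the line along which they close (so a half turn about z gives the same grasp; the last joint's range is limited). The gripper opens to 93 mm and grips with 3 to 60 N. Pads are 15 mm wide; open, the fingers measure 128 mm over their backs; the gripper's body (75 mm by 188 mm) begins 65 mm behind the grasp point.
Start: joints at [-1.171, 0.615, -0.013, 1.423, 0.008, 1.103, -0.04], TCP at [0.268, 0.592, 0.219] pointing down, gripper open.
Joint ranges: [-3.12, 3.12], [-0.3, 2.06], [-1.34, 1.32], [0.26, 2.42], [-1.36, 4.5], [0.01, 1.98], [-2.84, 2.84]. Speed limits (rad/s): [2.79, 2.79, 3.14, 3.14, 3.14, 3.14, 3.14].

## Interface

Orientations are given as a unit quaternion [w, x, y, z].
In Python, from plant import env gives the robot as it stands. Calls block until the motion is done:
- env.goto(position, orientation): joint-space move of the TCP to a pose.
- env.move_straight(position, rotation=None, feed=0.15, stop_force=None): straight line of the TCP; rotation=None keeps the orientation; feed is the mean speed in m/s. With stop_force (N) it stops when the force on the tool has changed by that much, and returns True; else False.
- env.move_joints(angles): joint-space move.
- env.ungrasp() and env.close(strength=None): open the fingers fully, or close them until they stop; strength is the grip in N (None keeps the last).
- env.dwell(seconds).
- env.ik(position, orientation): joint angles nearest the present ones, or None.
- env.state(): the state.
- env.get_image(name): name is "side" or "top" or "wrist"; returns the picture (420x560x3 uint8, red, green, blue); there is no depth.
- env.camera_params(name): a dict with "K" (3x3 intrinsics, pixels), "T" (4x4, takes a point from camera to world coordinates); the wrist camera has in their place "hand_eye" (4x4, takes a point from camera to tool coordinates, whose origin is the TCP and whose axes are the flange's). Camera axes: x right, y up, looking along -z (the intrinsics and any distortion apply to the point x, -y, -z); pixel columns grow to the right and rows downward; lengths in m; the calibration is good to about 2 mm. A picture is of the moment at which its call begins: read the wrist's pose just before it. camera_params takes no time and is no camera call.
A pose or a line that the arm cannot do raises env.MotionError and nothing moves.
- env.finish_job(): hands the job in; it is judged then, once.
The state is a dict: "clock": time; "joints": joint angles; "joint_vel": joint speeds; "joint_torque": joint torques, N m; "ee_pos": TCP position; "tool_rot": TCP orientation; "wrist_force": force on the tool from outside, world axes, zero at the start; "moment": the same for the moment, N m; "grip_width": finger opening in m; "grasp_force": force on a finger pad.
Only numpy, scipy, OpenCV 4.12 (cv2) and the standard library are available. Lean on these libraries where they do the work, as an engineer would, in place of code of your own. Each camera call takes 0.05 s, during which the arm holds its last target. There are 200 camera calls.

## Task

Finish the column of meal tins on the wooden board: set the plain blue-lidded tin squarely on the tin already there and let go, then set the orange-lidded tin with the hole squarely on top and let go, without dropping either. Then lift the red probe thermometer out of its stand and lower its steel stem through the hole in the orange lid, upright and never touching that tin, until the tip is about 30 mm below the top of the lid. Finish still holding it there, still and centred in the hole; leave the bottom tin and everything else on the counter where it is.

Things in the scene. Friction and masses are not known exactly. Their poses are not given: they have to be found in the camera images.
- base_tin: Closed steel meal tin with a blue lid, loose, standing on the wooden board (board fixed, 150 x 110 x 12 mm) as the foot of the column. 96 mm along its x, 58 mm along its y, 40 mm high, flat top and bottom, about 0.3 kg. Origin at the centre of its underside, z up. The board and tin may stand at any small yaw.
- plain_tin: Closed steel meal tin with a blue lid, the same as the base tin: 96 mm along x, 58 mm along y (grip it across y), 40 mm high, flat top and bottom, about 0.2 to 0.45 kg. Standing on the counter, left or right of the board. Origin at the centre of its underside, z up.
- port_tin: Steel meal tin with a flat orange lid that has a round hole, the port, at its centre. 96 mm along x, 58 mm along y (grip it across y), 52 mm high, about 0.25 to 0.5 kg. Lid 10 mm thick, flush with the sides; below it the tin is empty down to its 3 mm floor. Standing on the counter on the other side of the board from the plain tin. Origin at the centre of its underside, z up.
- port (a point): Centre of the mouth of the hole in the orange lid, level with the lid's top, moving with port_tin (its axes too: z up along the hole). Hole 22 mm in diameter, 10 mm deep through the lid.
- thermometer: Probe thermometer, upright, about 90 g: a round steel stem 8 mm in diameter, its free length 80 mm, below a red plastic head 34 mm along x, 26 mm along y (grip it across y), 50 mm high. Origin at the tip of the stem, z up along the stem: the head spans z = 80 to 130 mm. It starts hanging in its stand with the underside of the head resting on the stand's top, the tip 12 mm above the counter; the stem comes free after a straight lift of 80 mm.
- stand: White plastic stand fixed to the counter: foot 90 mm along x by 70 mm along y, top plate 60 mm along x by 56 mm along y with its top 92 mm above the counter and a 16 mm hole at its centre for the stem. Origin at the centre of its underside, z up.
- spoon: Bystander: a spoon lying on the counter nearer the robot than the board. Origin on its underside.
- shaker: Bystander: glass salt shaker with a steel cap, 36 mm in diameter, 85 mm high, nearer the robot than the board. Origin at the centre of its underside.
- jam_jar: Bystander: amber jam jar with a red cap, 68 mm in diameter, 85 mm high, beyond the board. Origin at the centre of its underside.
- mug: Bystander: blue mug, 80 mm in diameter, 90 mm high, far left. Origin at the centre of its underside.
- can: Bystander: food can with a green label, 72 mm in diameter, 100 mm high, far right. Origin at the centre of its underside.
- bowl: Bystander: terracotta bowl, 120 mm in diameter, 50 mm high, at the right. Origin at the centre of its underside.
Things that resemble listed ones, but are neither listed nor needed, are in the scene too. What is shaped like the port_tin but pink or yellow is not meant.

How it is judged:
By the outcome, as a careful person would: the job done as asked, in the order asked, and still so for the second after the job is handed in, while the arm keeps its last pose, push and grip.
It also fails if it takes over 67 s, if anything falls off the work surface, if the arm or the gripper's body presses on something with over 40 N, if the wrist force passes 120 N, or if a joint passes its speed limit or range.

## Working session

There is one attempt and no reset: what is moved stays moved. The work goes in short steps, each a Python script; the robot and the scene stay as the last script left them, time stands still between calls to the robot, and variables do not carry over. Pictures are saved under pics/ and viewed, at most 10 in all, crops included, and the job is handed in when it is done.

```bash
mkdir -p pics; ls
python3 - <<'E'
from plant import env
import cv2
for n in ("top","side"):
    im=env.get_image(n); cv2.imwrite(f"pics/{n}0.png",im[:,:,::-1])
    p=env.camera_params(n); print(n,{k:(v.round(4).tolist() if hasattr(v,'round') else v) for k,v in p.items()})
print(env.camera_params("wrist"))
s=env.state(); print({k:s[k] for k in("clock","ee_pos","tool_rot","grip_width")})
E
```

```text
pics
top {'K': [[406.3375, 0.0, 286.6528], [0.0, 406.3375, 209.734], [0.0, 0.0, 1.0]], 'T': [[0.0338, 0.9737, -0.2255, 0.2912], [-0.9994, 0.0327, -0.0086, -0.1363], [-0.001, 0.2256, 0.9742, 1.1155], [0.0, 0.0, 0.0, 1.0]]}
side {'K': [[408.5519, 0.0, 282.161], [0.0, 408.5519, 204.2384], [0.0, 0.0, 1.0]], 'T': [[0.8394, 0.2979, -0.4547, -0.0334], [-0.5432, 0.4891, -0.6824, -0.9855], [0.0191, 0.8198, 0.5724, 0.7556], [0.0, 0.0, 0.0, 1.0]]}
{'K': array([[337.69462689,   0.        , 284.62962887],
       [  0.        , 337.69462689, 209.433302  ],
       [  0.        ,   0.        ,   1.        ]]), 'hand_eye': array([[-4.26101184e-04,  9.62852676e-01,  2.70026931e-01,
         7.40505952e-02],
       [ 9.99999525e-01,  6.47077598e-04, -7.29332491e-04,
         6.78889548e-05],
       [-8.76968118e-04,  2.70026492e-01, -9.62852494e-01,
        -1.66364623e-01],
       [ 0.00000000e+00,  0.00000000e+00,  0.00000000e+00,
         1.00000000e+00]])}
{'clock': 0.1, 'ee_pos': array([0.26816969, 0.59133327, 0.21761656]), 'tool_rot': array([-2.30134520e-04,  2.11240739e-01,  9.77433404e-01, -1.11240347e-03]), 'grip_width': 0.09316717301144872}
```

View pics/top0.png

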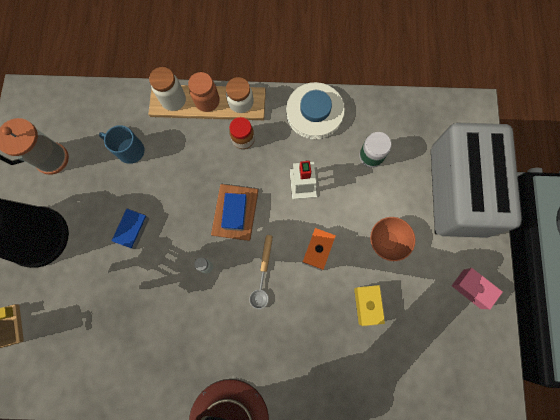

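View pics/side0.png

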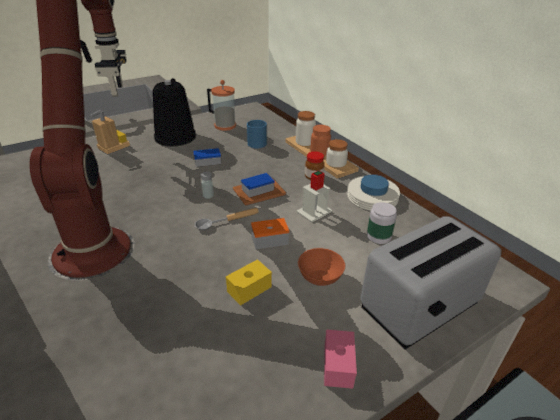

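The top view shows the plain tin at (129,229), the base tin at (234,211), the port tin at (319,248) and the thermometer and stand at (305,175). The side view agrees. The yellow and pink tins are decoys.

```bash
cat > h.py <<'E'
from plant import env
import numpy as np, cv2
from scipy.spatial.transform import Rotation as R
HSV={'blue':((105,150,60),(130,255,255)),'orange':((3,170,90),(14,255,255)),'red':((0,180,70),(4,255,255)),'white':((0,0,150),(179,60,255))}
def cam(name):
    p=env.camera_params(name)
    if name!='wrist': return p['K'],p['T']
    s=env.state(); q=s['tool_rot']; T=np.eye(4)
    T[:3,:3]=R.from_quat(np.r_[q[1:],q[0]]).as_matrix(); T[:3,3]=s['ee_pos']
    return p['K'],T@p['hand_eye']
def shot(name,save=None):
    K,T=cam(name); im=env.get_image(name)
    if save: cv2.imwrite(f'pics/{save}.png',im[:,:,::-1])
    return im,K,T
def ray(px,K,T,z):
    px=np.atleast_2d(px).astype(float)
    d=np.c_[(px[:,0]-K[0,2])/K[0,0],-(px[:,1]-K[1,2])/K[1,1],-np.ones(len(px))]@T[:3,:3].T
    return T[:3,3]+d*((z-T[2,3])/d[:,2])[:,None]
def proj(P,K,T):
    c=T[:3,:3].T@(np.asarray(P)-T[:3,3]); return np.array([K[0,2]+K[0,0]*c[0]/-c[2],K[1,2]+K[1,1]*c[1]/c[2]])
def blob(im,K,T,col,z,near,vmin=None):
    """contour of the colour whose centre lies nearest to world point near, cast onto plane z -> centre, size, yaw of long side"""
    lo,hi=map(np.array,HSV[col]); 
    if vmin: lo[2]=vmin
    m=cv2.inRange(cv2.cvtColor(im,cv2.COLOR_RGB2HSV),lo,hi)
    if col=='red': m|=cv2.inRange(cv2.cvtColor(im,cv2.COLOR_RGB2HSV),(174,180,70),(179,255,255))
    cs=[c for c in cv2.findContours(m,cv2.RETR_EXTERNAL,cv2.CHAIN_APPROX_NONE)[0] if cv2.contourArea(c)>40]
    n=proj([*near[:2],z],K,T)
    c=min(cs,key=lambda c:np.linalg.norm(c[:,0].mean(0)-n))
    return rect(ray(c[:,0],K,T,z))
def rect(W):
    (x,y),(w,h),a=cv2.minAreaRect((W[:,:2]*1000).astype(np.float32)); a=np.deg2rad(a)
    if h>w: w,h,a=h,w,a+np.pi/2
    a=(a+np.pi/2)%np.pi-np.pi/2
    return np.array([x,y])/1000,(round(w,1),round(h,1)),a
def quat(yaw):
    q=(R.from_euler('z',yaw)*R.from_euler('x',np.pi)).as_quat(); return np.r_[q[3],q[:3]]
def best(pos,yaw):
    """of the two half-turn grasps, the one nearest the present joints with both reachable checks"""
    c=[]
    for y in (yaw,yaw+np.pi):
        j=env.ik(pos,quat(y))
        if j is not None: c.append((np.abs(np.array(j)-env.state()['joints']).max(),y))
    return min(c)[1]
E
python3 - <<'E'
from h import *
im,K,T=shot('top')
for n,c,z,px in (('plain','blue',.04,(129,229)),('base','blue',.052,(234,211)),('port','orange',.052,(319,248)),('head','red',.142,(305,170)),('stand','white',.092,(304,185))):
    print(n,blob(im,K,T,c,z,ray(px,K,T,z)[0]))
for n,px,z in (('jam',(240,127),.085),('shaker',(202,264),.085)): print(n,ray(px,K,T,z)[0])
p,s,a=blob(im,K,T,'blue',.04,ray((129,229),K,T,.04)[0])
y=best([*p,.16],a); env.goto([*p,.16],quat(y)); print('yaw',y,env.state()['clock'],env.state()['joints'].round(2))
im,K,T=shot('wrist','w_plain'); print(blob(im,K,T,'blue',.04,p))
E
```

```text
plain (array([0.47568677, 0.2963331 ]), (94.5, 58.6), np.float64(-0.3164537117961368))
base (array([0.53052264, 0.01564079]), (95.1, 57.2), np.float64(-0.0353203071152306))
port (array([ 0.43676431, -0.21492444]), (96.7, 56.9), np.float64(-0.3334567969338025))
head (array([ 0.62204114, -0.17037256]), (45.0, 25.2), np.float64(0.03350258107735904))
stand (array([ 0.55665216, -0.2811832 ]), (349.0, 156.1), np.float64(1.4067878147492934))
jam [0.75732219 0.00803557 0.085     ]
shaker [0.3818993 0.081713  0.085    ]
yaw 2.8251389417936563 1.5167 [-0.58  0.54 -0.03  1.76  0.02  0.84  0.64]
(array([0.47743515, 0.29771982]), (94.5, 56.6), np.float64(-0.31849489161362854))
```

View pics/w_plain.png

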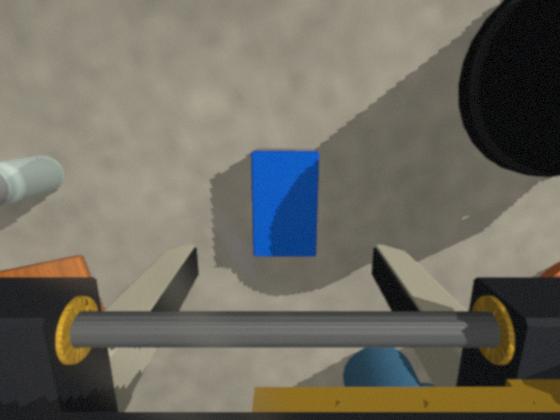

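The wrist view shows the plain tin's lid cleanly, (252–318, 150–256), between the open fingers. There is a black kettle at upper right, so I'll check its clearance before descending.

Run:
```python
from h import *
K,T=cam('side'); c=ray((173,133),K,T,0)[0]; e=ray((194,133),K,T,0)[0]; print('kettle base',c,'right edge',e)
K,T=cam('top'); print([ray((67,235),K,T,z)[0].round(3) for z in (0,.1,.2)])
K,T=cam('wrist'); s=env.state()
for z in (0,.1,.15,.2):
    P=ray((460,90),K,T,z)[0]-s['ee_pos']; y=2.825
    print(z,'tool-frame x,y', (R.from_euler('x',-np.pi)*R.from_euler('z',-y)).apply(P)[:2].round(3))
```

```text
kettle base [0.45756379 0.60162686 0.        ] right edge [0.53386054 0.55655686 0.        ]
[array([0.457, 0.481, 0.   ]), array([0.442, 0.426, 0.1  ]), array([0.427, 0.371, 0.2  ])]
0 tool-frame x,y [0.096 0.161]
0.1 tool-frame x,y [0.089 0.111]
0.15 tool-frame x,y [0.086 0.087]
0.2 tool-frame x,y [0.083 0.062]
```

Run:
```python
from h import *
import json
b=np.array([.5305,.0156]); yb=-.035+np.pi
env.goto([*b,.172],quat(yb)); im,K,T=shot('wrist','w_base'); B=blob(im,K,T,'blue',.052,b); print('base',B)
p=np.array([.4774,.2977]); yp=-.3185+np.pi
env.goto([*p,.16],quat(yp)); im,K,T=shot('wrist'); P=blob(im,K,T,'blue',.04,p); print('plain',P,env.state()['clock'])
p=P[0]; yp=P[2]+np.pi; env.goto([*p,.16],quat(yp))
env.move_straight([*p,.014],feed=.12,stop_force=15)
print('z',env.state()['ee_pos']); env.close(35); print(env.state()['grip_width'],env.state()['grasp_force'])
env.move_straight([*p,.2],feed=.15)
s=env.state(); print(s['grip_width'],s['wrist_force'],s['clock'])
json.dump({'base':[*B[0],B[2]]},open('m.json','w'))
env.goto([*B[0],.2],quat(B[2]+np.pi)); shot('wrist','w_held'); print(env.state()['clock'])
```

```text
base (array([0.53221021, 0.0156881 ]), (94.4, 56.1), np.float64(-0.04101134920667526))
plain (array([0.47784021, 0.29742029]), (94.7, 56.5), np.float64(-0.3186580102303953)) 3.8833
z [0.47838915 0.29775168 0.01472999]
0.05762362366458232 35.00013470649719
0.057840276881237225 [-0.35913815 -0.31959189 -3.07796201] 7.5417
8.7
```

View pics/w_held.png

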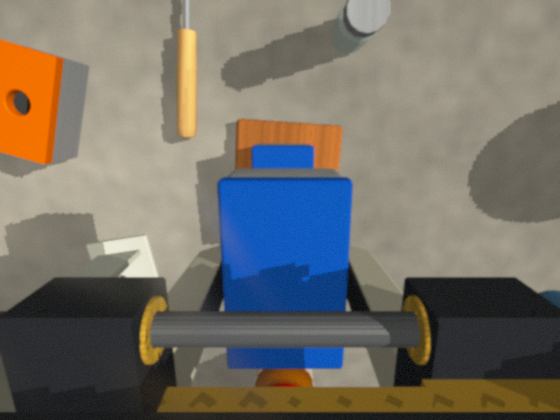

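The tin is held level and centred in the grip. The base lid and board show directly behind it.

Run:
```python
from h import *
import json
x,y,a=json.load(open('m.json'))['base']; q=quat(a+np.pi)
env.move_straight([x,y,.075],feed=.12)
hit=env.move_straight([x,y,.062],feed=.015,stop_force=5); s=env.state(); print(hit,s['ee_pos'],s['wrist_force'],s['clock'])
env.dwell(.2); env.ungrasp(); env.dwell(.1)
env.move_straight([x,y,.212],feed=.2)
im,K,T=shot('wrist','w_st1'); print('stack1',blob(im,K,T,'blue',.092,(x,y)),(x,y,a))
p=np.array([.4368,-.2149]); yp=best([*p,.172],-.333); env.goto([*p,.172],quat(yp)); im,K,T=shot('wrist','w_port')
print('port',yp,blob(im,K,T,'orange',.052,p),env.state()['joints'].round(2),env.state()['clock'])
```

```text
True [0.53214134 0.01570351 0.06602017] [0.51724716 0.76292643 5.92760552] 10.5083
stack1 (array([0.5314317 , 0.01551712]), (94.5, 56.2), np.float64(-0.04135223382620534)) (0.532210205078125, 0.015688097953796387, -0.04101134920667526)
port 2.808592653589793 (array([ 0.43839896, -0.21584285]), (96.8, 58.1), np.float64(-0.3296664529123472)) [ 0.4   0.42  0.01  1.94 -0.01  0.77  1.66] 13.5417
```

```bash
cd pics; python3 -c "
import cv2,numpy as np
cv2.imwrite('pair.png',cv2.resize(np.hstack([cv2.imread('w_st1.png'),cv2.imread('w_port.png')]),(800,300)))"
```

```text
(no output)
```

View pics/pair.png

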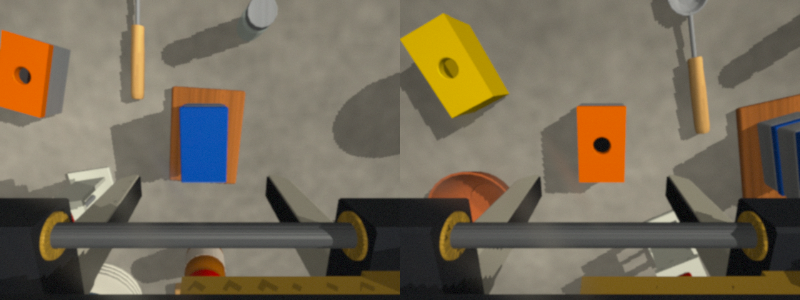

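Both pictures look right: the blue tin sits square on the base, its lid centred at about (204,143) on the left. The orange tin lies between the fingers with its hole at (602,145) on the right.

Run:
```python
from h import *
p=np.array([.4384,-.2158]); yp=-.3297+np.pi
im,K,T=shot('wrist'); g=cv2.inRange(cv2.cvtColor(im,cv2.COLOR_RGB2HSV),(0,0,0),(179,255,70))
c=proj([*p,.052],K,T); cs=[k for k in cv2.findContours(g,cv2.RETR_LIST,cv2.CHAIN_APPROX_NONE)[0] if cv2.contourArea(k)>60]
k=min(cs,key=lambda k:np.linalg.norm(k[:,0].mean(0)-c)); H=rect(ray(k[:,0],K,T,.052)); print('hole',H)
env.goto([*p,.172],quat(yp)); env.move_straight([*p,.022],feed=.12,stop_force=15); print(env.state()['ee_pos'])
env.close(40); env.move_straight([*p,.25],feed=.18); s=env.state(); print(s['grip_width'],s['wrist_force'],s['clock'])
x,y,a=.5318,.0156,-.0412
env.goto([x,y,.25],quat(a+np.pi)); env.move_straight([x,y,.123],feed=.12)
hit=env.move_straight([x,y,.108],feed=.015,stop_force=5); s=env.state(); print(hit,s['ee_pos'],s['wrist_force'],s['grip_width'],s['clock'])
if hit:
    env.dwell(.2); env.ungrasp(); env.dwell(.1); env.move_straight([x,y,.264],feed=.2)
    im,K,T=shot('wrist','w_st2'); print('stack2',blob(im,K,T,'orange',.144,(x,y)),env.state()['clock'])
    t=np.array([.622,-.170]); yt=best([*t,.29],.0335); env.goto([*t,.29],quat(yt)); im,K,T=shot('wrist','w_th')
    print('therm',yt,blob(im,K,T,'red',.142,t),env.state()['clock'])
```

```text
hole (array([ 0.43724591, -0.21506549]), (18.4, 16.3), np.float64(1.2408810014786815))
[ 0.43885492 -0.21600945  0.02254325]
0.05753489366235092 [-0.18194375 -0.1649323  -3.76385055] 17.3167
True [0.53176711 0.01557933 0.11406596] [-0.84010075 -0.5507169   5.43041923] 0.05797729520942801 20.1583
stack2 (array([0.52230878, 0.01736237]), (117.6, 72.6), np.float64(-0.10691992565422836)) 22.175
therm 3.175092653589793 (array([ 0.62760425, -0.17201645]), (39.1, 23.9), np.float64(0.15910614846622861)) 23.0667
```

```bash
cd pics; python3 -c "
import cv2,numpy as np
cv2.imwrite('pair2.png',cv2.resize(np.hstack([cv2.imread('w_st2.png'),cv2.imread('w_th.png')]),(800,300)))"
```

```text
(no output)
```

View pics/pair2.png

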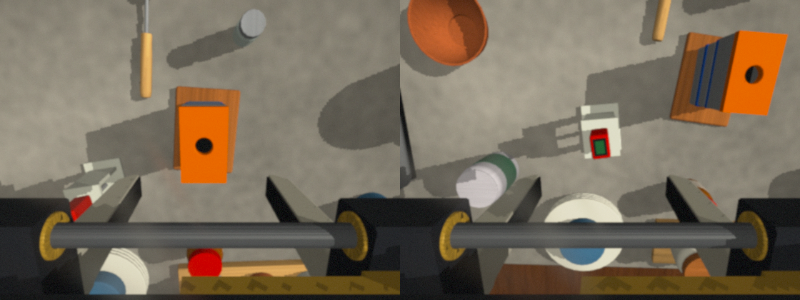

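The stack looks square, with its hole at (204,146) on the left. On the right the thermometer head is at (600,143). The orange mask merged with the board, so I'll enlarge the head and the hole.

Run:
```python
import cv2,numpy as np
a=cv2.imread('pics/w_th.png')[140:240,230:330]; b=cv2.imread('pics/w_st2.png')[135:265,220:350]
cv2.imwrite('pics/z.png',np.hstack([cv2.resize(a,(400,400),interpolation=0),cv2.resize(b,(400,400),interpolation=0)]))
h=cv2.cvtColor(cv2.imread('pics/w_st2.png'),cv2.COLOR_BGR2HSV)
for r,c in ((200,262),(204,273),(204,295),(195,285),(213,285),(204,285),(150,262),(148,285),(140,250),(130,285)): print(r,c,h[r,c])
h=cv2.cvtColor(cv2.imread('pics/w_th.png'),cv2.COLOR_BGR2HSV)
for c in (278,280,282): print([(r,h[r,c].tolist()) for r in range(176,226,4)])
```

```text
200 262 [ 13 255 233]
204 273 [ 13 255 155]
204 295 [177 100  28]
195 285 [160  38  20]
213 285 [ 10 191  60]
204 285 [10 55 14]
150 262 [ 13 255 222]
148 285 [ 10 130 126]
140 250 [ 13 184 172]
130 285 [ 14 189 166]
[(176, [29, 28, 222]), (180, [9, 71, 151]), (184, [2, 244, 112]), (188, [0, 255, 138]), (192, [1, 255, 206]), (196, [60, 83, 43]), (200, [68, 167, 99]), (204, [67, 163, 100]), (208, [68, 168, 97]), (212, [68, 152, 99]), (216, [53, 109, 54]), (220, [0, 255, 192]), (224, [22, 37, 151])]
[(176, [31, 29, 221]), (180, [8, 93, 140]), (184, [0, 250, 109]), (188, [1, 255, 150]), (192, [0, 255, 200]), (196, [67, 111, 53]), (200, [67, 166, 100]), (204, [66, 153, 105]), (208, [67, 158, 100]), (212, [69, 156, 98]), (216, [33, 60, 47]), (220, [3, 246, 194]), (224, [21, 38, 153])]
[(176, [29, 26, 224]), (180, [5, 131, 127]), (184, [0, 255, 106]), (188, [0, 255, 151]), (192, [1, 255, 193]), (196, [64, 142, 61]), (200, [67, 151, 101]), (204, [67, 161, 98]), (208, [66, 160, 99]), (212, [68, 160, 99]), (216, [23, 85, 48]), (220, [2, 222, 191]), (224, [20, 39, 156])]
```

View pics/z.png

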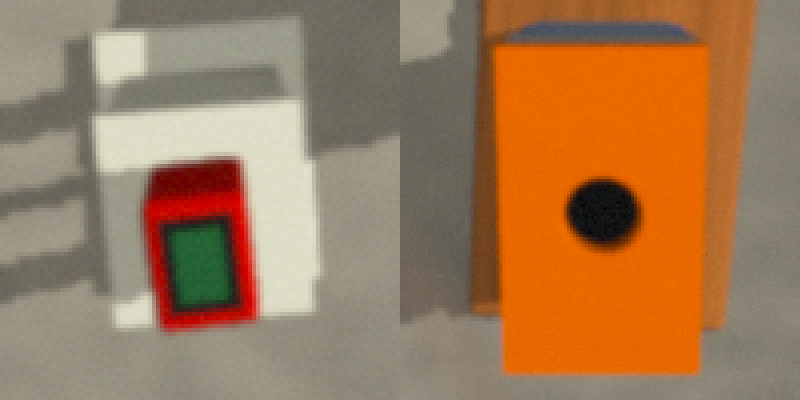

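The left crop shows the head: the top face with its green display, with a darker side strip above it. The right crop shows the lid with a clean round hole at its centre.

Run:
```python
from h import *
def top(im,K,T,z,near,lo,hi,inner=False):
    m=cv2.inRange(cv2.cvtColor(im,cv2.COLOR_RGB2HSV),lo,hi); n=proj([*near,z],K,T)
    cs=[c for c in cv2.findContours(m,cv2.RETR_CCOMP,cv2.CHAIN_APPROX_NONE)[0] if cv2.contourArea(c)>100]
    cs=[c for c in cs if cv2.pointPolygonTest(c,tuple(map(float,n)),False)>=0]
    return [rect(ray(c[:,0],K,T,z)) for c in cs]
im,K,T=shot('wrist')
print('head',top(im,K,T,.142,(.6245,-.171),(0,200,165),(8,255,255)))
print('stand',top(im,K,T,.092,(.6245,-.171),(15,0,140),(45,60,255))[:3])
he=env.camera_params('wrist')['hand_eye']; q=quat(-.0412+np.pi); M=np.eye(4); M[:3,:3]=R.from_quat(np.r_[q[1:],q[0]]).as_matrix(); M[:3,3]=[.5318,.0156,.264]
im=cv2.imread('pics/w_st2.png')[:,:,::-1]
print('lid+hole',top(im,K,M@he,.144,(.5318,.0156),(8,220,185),(18,255,255)))
print(env.state()['ee_pos'])
```

```text
head [(array([ 0.63088666, -0.17122284]), (31.6, 23.1), np.float64(0.16614048901150946)), (array([ 0.63212769, -0.17161569]), (26.8, 20.7), np.float64(0.16345640546211637))]
stand [(array([ 0.6129209 , -0.24110741]), (445.9, 336.6), np.float64(-1.5358724270467352)), (array([ 0.64037042, -0.1720415 ]), (51.9, 34.0), np.float64(0.16507900293527422))]
lid+hole [(array([0.53346155, 0.01569723]), (96.0, 59.3), np.float64(-0.041794984357430565)), (array([0.5333092 , 0.01618807]), (23.4, 22.1), np.float64(0.7532070039840337))]
[ 0.62193279 -0.16655873  0.28981572]
```

```bash
cat >> h.py <<'E'
def top(im,K,T,z,near,lo,hi):
    m=cv2.inRange(cv2.cvtColor(im,cv2.COLOR_RGB2HSV),lo,hi); n=proj([*near,z],K,T)
    cs=[c for c in cv2.findContours(m,cv2.RETR_CCOMP,cv2.CHAIN_APPROX_NONE)[0] if cv2.contourArea(c)>100]
    return [rect(ray(c[:,0],K,T,z)) for c in cs if cv2.pointPolygonTest(c,tuple(map(float,n)),False)>=0]
E
python3 - <<'E'
from h import *
import json
h=np.array([.533,.016]); env.goto([*h,.264],quat(np.pi-.041)); env.dwell(.4); print(env.state()['ee_pos'])
im,K,T=shot('wrist'); L=top(im,K,T,.144,h,(8,220,185),(18,255,255)); print('lid+hole',L)
t=np.array([.631,-.1713]); yt=np.pi+.165; env.goto([*t,.264],quat(yt)); env.dwell(.4); print(env.state()['ee_pos'])
im,K,T=shot('wrist'); H=top(im,K,T,.142,t,(0,200,165),(8,255,255)); print('head',H,env.state()['clock'],env.state()['joints'].round(2))
E
```

```text
[0.53328853 0.01534678 0.26385377]
lid+hole [(array([0.53128925, 0.01565444]), (95.3, 59.0), np.float64(-0.04391259689820792)), (array([0.53141125, 0.01633499]), (23.9, 22.0), np.float64(0.7351447131018167))]
[ 0.63100708 -0.17048796  0.26430399]
head [(array([ 0.63062756, -0.17143565]), (31.2, 22.8), np.float64(0.1547844205835185)), (array([ 0.63198718, -0.17164658]), (26.4, 20.4), np.float64(0.16562967806967555))] 25.7167 [ 0.29  0.59 -0.1   1.34  0.06  1.21  1.92]
```

Run:
```python
from h import *
import json
t=np.array([.6311,-.1715]); yt=np.pi+.162; q=quat(yt)
cmd=t.copy(); env.goto([*cmd,.18],q); env.dwell(.3); e=env.state()['ee_pos']; cmd+=t-e[:2]; print(e)
hit=env.move_straight([*cmd,.103],feed=.08,stop_force=8); env.dwell(.2); s=env.state(); print(hit,s['ee_pos'])
env.close(25); s=env.state(); print('grip',s['grip_width'],s['ee_pos'],s['wrist_force'])
off=(R.from_euler('z',-yt).apply([*(t-s['ee_pos'][:2]),0]))  # in yawed frame
zg=s['ee_pos'][2]-.012
env.move_straight([*cmd,.31],feed=.12); print(env.state()['grip_width'],env.state()['wrist_force'])
yh=np.pi-.042; g=np.array([.5314,.0160])-R.from_euler('z',yh).apply([off[0],0,0])[:2]; cmd=g.copy()
env.goto([*cmd,.31],quat(yh)); env.dwell(.4); e=env.state()['ee_pos']; cmd+=g-e[:2]; print(e,g)
env.move_straight([*cmd,.144+.012+zg],feed=.08); env.dwell(.4); e=env.state(); print(e['ee_pos'],zg,e['clock'])
json.dump({'cmd':cmd.tolist(),'g':g.tolist(),'zg':zg,'yh':yh},open('t.json','w'))
w=shot('wrist','w_f')[0]; s=shot('side','s_f')[0]
K,T=cam('side'); u,v=proj([.531,.016,.18],K,T).astype(int); print(u,v)
c=cv2.resize(s[v-50:v+50,u-50:u+50],(400,400),interpolation=0); d=cv2.resize(w[100:300,180:380],(400,400),interpolation=0)
cv2.imwrite('pics/f.png',np.hstack([c,d])[:,:,::-1])
```

```text
[ 0.63220329 -0.17170478  0.18199441]
False [ 0.6303303  -0.17138375  0.10361185]
grip 0.02578220932652282 [ 0.63001156 -0.17134616  0.10298116] [-0.21082143 -0.33547674 -0.08428778]
0.025866292523525566 [-0.99170137  0.53790754 -0.77007867]
[0.53062897 0.01543781 0.3097849 ] [0.53035155 0.01604406]
[0.53012973 0.01665194 0.24715985] 0.09098115878269235 33.2917
255 144
```

View pics/f.png

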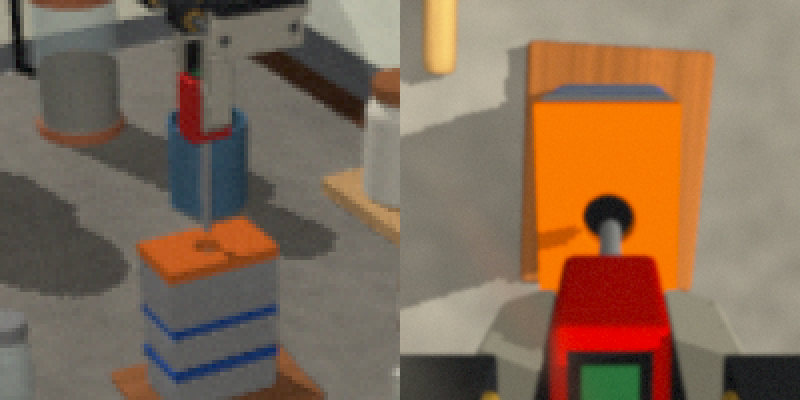

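The stem is directly over the hole in both views: side crop, tip (207,233) over hole (207,246); wrist crop, stem column 609 against hole 608. I'll lower it with feedback.

Run:
```python
from h import *
import json
d=json.load(open('t.json')); g=np.array(d['g']); cmd=np.array(d['cmd']); cmd+=.8*(g-env.state()['ee_pos'][:2])
z=.114+d['zg']
hit=env.move_straight([*cmd,z],feed=.03,stop_force=6); env.dwell(.8)
s=env.state(); print(hit,s['ee_pos'],g,z,s['wrist_force'],np.abs(s['joint_vel']).max(),s['clock'])
w=shot('wrist','w_g')[0]; i=shot('side','s_g')[0]; u,v=255,144
c=cv2.resize(i[v-50:v+50,u-50:u+50],(400,400),interpolation=0); k=cv2.resize(w[100:300,180:380],(400,400),interpolation=0)
cv2.imwrite('pics/g.png',np.hstack([c,k])[:,:,::-1])
```

```text
False [0.53030052 0.0161705  0.20499878] [0.53035155 0.01604406] 0.20498115878269235 [-0.55034331  0.57794042 -1.05807744] 0.0011549691649214335 35.7417
```

View pics/g.png

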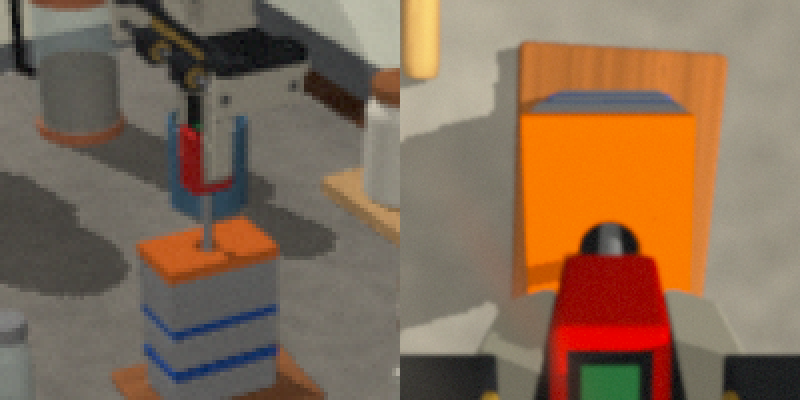

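The stem is in the hole and centred in both views: side at (207,246), wrist at (610,240). The arm is still and the wrist force is about 1 N, so I'm handing in.

```bash
python3 -c "
from plant import env
print(env.finish_job())"
```

```text
the job is handed in; nothing more can be done
None
```

I handed the job in after about 36 s on the robot's clock: the blue tin and then the orange tin are stacked squarely on the base tin, and the thermometer is held still in the port with its tip about 30 mm below the lid top, centred to about 1 mm; no verdict came back.

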